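# Uncouple the seed-tray dolly

## Task

Uncouple the seed-tray dolly's drawbar from the ball mount: turn the black wing knob on top of the coupler a quarter turn clockwise until its wing lies in line with the drawbar, which frees the latch, then pull the upright latch handle sideways, away from the coupler, against its spring, and with it pulled lift the drawbar up off the ball. Do not put it down: finish still holding the drawbar with the gripper, still, with the coupler at least 80 mm above its place on the ball. Leave the pots, tin, mug, bottle, trowel and wrench standing where they are.

Things in the scene. Friction and masses are not known exactly. Their poses are not given: they have to be found in the camera images.
- hitch: Fixed ball mount and tray dolly. Origin on the work surface under the ball's centre, z up. The drawbar runs from the ball along this frame's -y to the dolly; the latch handle stands on the +x side and is pulled along +x. Base plate 120 x 120 x 12 mm; ball 50 mm across, on a 19 mm neck; dolly 320 x 340 mm, centred 530 mm along -y, 165 mm high with its empty black cell tray.
- ball (a point): Centre of the ball, 85 mm above the work surface.
- tongue: Drawbar with coupler, knob, latch (0.7 to 1.0 kg in all), hinged at the dolly; origin on the hinge, axes at rest as the hitch's. Lifting turns it about hitch +x, up to 0.8 rad; it falls back when let go. Aluminium coupler 68 mm wide (x), from 45 mm beyond the ball to 142 mm towards the dolly, its top 120 mm above the work surface, 14 mm dome over the ball; then a 40 mm steel bar.
- tongue_hinge (a point): Point on the hinge axis (the axis is parallel to the hitch's x), 310 mm from the ball along the hitch's -y, 95 mm above the work surface.
- socket (a point): Centre of the ball socket in the coupler: at the ball's centre while coupled, and it rises with the drawbar. It must end at 165 mm or more above the work surface, which is a lift of 0.26 rad.
- knob_grip (a point): Where to grip the wing knob: on its vertical axis, 155 mm above the work surface at rest, 95 mm from the ball towards the dolly. Wing (black) 46 mm long, 14 mm thick, 28 mm high, its top at 167 mm; this point is 12 mm below the top. Under it lie a steel lock bar (56 x 12 mm) and the flat slotted frame of the latch, tops at 128 mm.
- knob (a joint): Turn of the wing knob, rad, growing clockwise seen from above. 0: wing across the drawbar (along hitch x), latch locked; 1.57: end stop, wing in line with the drawbar (along hitch y), latch free. Turn it beyond 1.3. Stiff with about 0.12 N m of friction, it stays where it is left.
- latch_grip (a point): Grip point of the latch handle, an upright steel tab 12 mm thick (hitch x), 36 mm wide (y), with a 16 mm round bead along its top edge (top at 153 mm). This point: mid-width, 128 mm above the work surface at rest, 100 mm from the ball along hitch +x. 45 mm are free between the tab and the coupler's latch link, more above 128 mm; a 12 mm stem at 85 mm height joins them.
- latch (a joint): Pull of the latch, m, along hitch +x (sideways): 0 shut, 0.022 fully pulled. Its spring pulls back with 5 N when shut, 10 N when fully pulled, and shuts it when let go. Locked by the knob it moves at most 3 mm. Its jaw under the ball holds the drawbar down unless the latch is pulled beyond 0.017; keep it pulled until the socket has risen 45 mm.
- tin: Bystander: round tin, 72 mm across, 55 mm high; origin under its centre.
- wrench: Bystander: open wrench, 170 mm long, lying flat.
- pot_a: Bystander: terracotta pot, 90 mm across, 80 mm high; origin under its centre.
- pot_b: Bystander: terracotta pot, 80 mm across, 70 mm high; origin under its centre.
- mug: Bystander: white mug, 80 mm across, 85 mm high; origin under its centre.
- bottle: Bystander: white bottle, 68 mm across, 170 mm high; origin under its centre.
- trowel: Bystander: hand trowel, 295 mm long, lying flat.

How it is judged (in metres and radians):
On the way, in this order (a step that is already met when the one before it is completed fails the run):
1. the wing knob is turned to free the latch (value of joint knob above 1.2 rad and value of joint latch below 0.006 m and height (world z) of socket below 0.095 m), for 0.2 s.
2. the latch is pulled sideways while the coupler is still on the ball (value of joint latch above 0.015 m and height (world z) of socket below 0.105 m), for 0.05 s.
At the end, for the whole second after the job is handed in: The drawbar is held by the gripper's fingers (more than 2 N), at rest (below 0.1 rad/s), with the socket at least 165 mm above the work surface, 80 mm above the ball's centre (height (world z) of socket above 0.165 m and contact force between the fingers and tongue above 2 N and angular speed of tongue below 0.1 rad/s); the arm keeps its last pose, push and grip.
It fails at once if a bystander is pushed more than 30 mm from its place or knocked over (distance of any of tin, wrench, pot_a, pot_b, mug, bottle, trowel from where it was at the start of the episode above 0.03 m or angle between any of tin, pot_a, pot_b, mug, bottle's own z axis and vertical above 0.5 rad).
It also fails if it takes over 51 s, if anything falls off the work surface, if the arm or the gripper's body presses on something with over 40 N, if the wrist force passes 120 N, or if a joint passes its speed limit or range.

## Robot

A 7-joint arm with a two-finger parallel gripper is mounted at the origin on the work surface. World frame = base frame: x ahead of the robot, y to its left, z up, the work surface at z = 0. Lengths are in m, angles in degrees, forces in N, time in s.
With the tool pointing down it reaches from about 0.425 to 0.875 m from the base axis. Payload 4.7 kg.
Tool frame: the origin (TCP) lies on the front face of the gripper's body, between the roots of the fingers; the fingertips stand 70 mm ahead of it and the grasp point (between the pads) lies 51 mm ahead of it (tip_extent is the distance from the TCP to the fingertips, in m); z points along the fingers, y is the direction in which the jaws open and shut (so a half turn about z gives the same grasp; the last joint's range is limited). The gripper opens to 87 mm and grips with 3 to 60 N. Pads are 19 mm wide; open, the fingers measure 117 mm over their backs; the gripper's body (75 mm by 190 mm) begins 51 mm behind the grasp point.
Start: joints at [-71.442, 18.392, -4.016, 83.108, 1.295, 78.541, -3.26], TCP at [0.198, 0.619, 0.292] pointing down, gripper open.
Joint ranges: [-163.93, 163.93], [-17.29, 119.83], [-79.2, 71.16], [3.27, 140.29], [-89.18, 269.18], [5.43, 117.66], [-154.24, 154.24]. Speed limits (degrees/s): [147.25, 147.25, 180, 180, 180, 180, 180].

## Interface

Orientations are given as [roll, pitch, yaw] about the fixed x, y, z axes, in that order (R = Rz(yaw) Ry(pitch) Rx(roll)).
In Python, from cell import * gives the robot as it stands.
- The arm moves only by the tool carry_out, never from a script. Its argument "increments" is text: rows parted by semicolons, each of 7 numbers parted by spaces: the opening, from 0 (shut) to 1 (fully open), then the shift along the tool's x, y, z in m, then the turn, a rotation vector about the tool's x, y, z in degrees. A call has 1 to 20 rows; each row shifts and turns the pose as measured when the row begins, along the tool's axes as they then stand; what a row does not reach is not made up. A row lasts 1/8 s, in which the tool goes at most 62.5 mm and 10.7 degrees, less where a joint would pass 70% of its speed; a pose out of reach is approached as far as the arm can. A call is refused whole if a number of a shift passes 0.0625 or a number of a turn 10.7, either way. A call with a gripper value outside its range is refused whole. The fingers move at their own pace and stop on an object; "force" is the grip in N (left out, the last holds). Time passes only in rows, so rows that do not move let the fingers close. It gives the time, the measured TCP pose, the force and the opening at its end, in the units of the state.
- get_obs(): the state, without advancing time (a new reading comes with each control period).
- read_camera(name): name is "scene" or "top"; returns a dict with "img" (420x560x3 uint8, blue, green, red), "fx", "fy", "cx", "cy" (pixels), "world_from_camera" (4x4, takes a point from camera to world coordinates). Camera axes: x right, y down, z forward; pixel columns grow to the right and rows downward; lengths in m; the calibration is good to about 2 mm. A picture is of the moment at which its call begins. There is no depth.
- sign_off(): hands the job in, once; it reports no verdict.
Trained networks look in a picture, given as the dict that the camera call returned (one of the last four; its "shot" number tells which), for a name from the list of things; names that differ only in an ending like _2 or _b are one class to them, and where a whole thing is asked for, a point or a joint stands for the part that bears it (a point fixed in the world has none). Each returns a list of dicts, best first, with "confidence" (0 to 1); they miss things now and then, are a little off and sometimes report something else, mostly with a low value. They report only what shows in the picture. A call takes as long as a camera call.
- masks_of(target, picture): "pixels" (420x560 bool, what is visible of it) and "bbox" ([left, top, right, bottom] in pixels, round what is visible of it).
The state is a dict: "time_s": time; "qpos": joint angles; "joint_velocities": joint speeds; "effort": joint torques, N m; "tool_pos": TCP position; "tool_rot": TCP orientation; "force": force on the tool from outside, world axes, zero at the start; "wrist_torque": the same for the moment, N m; "grip_width": finger opening in m.
Only numpy, scipy, OpenCV 4.12 (cv2) and the standard library are available. Lean on these libraries where they do the work, as an engineer would, in place of code of your own. Each camera call takes 0.05 s, during which the arm holds its last target.

## Working session

There is one attempt and no reset: what is moved stays moved. The work goes in short steps, Python scripts to look and compute and a tool call to move; the robot and the scene stay as the last step left them, time stands still between calls to the robot, and variables do not carry over. Pictures are saved under pics/ and viewed, and the job is handed in when it is done.

Besides the shell and the picture viewer there is one more tool, called after "Call:" as name(argument=value, ...), one argument or row to a line, values as JSON. carry_out: Moves the arm, as the interface text tells. Its arguments: {"type":"object","properties":{"increments":{"type":"string"},"force":{"type":"number"}},"required":["increments"]}

```bash
ls; mkdir -p pics; cat > h.py <<'E'
from cell import *
import numpy as np, cv2
from scipy.spatial.transform import Rotation as R
def snap(n,fn):
    p=read_camera(n); cv2.imwrite('pics/'+fn,p['img']); return p
def ray(p,u,v):
    T=np.array(p['world_from_camera']); d=T[:3,:3]@np.array([(u-p['cx'])/p['fx'],(v-p['cy'])/p['fy'],1]); return T[:3,3],d
def atz(p,u,v,z):
    o,d=ray(p,u,v); return o+d*(z-o[2])/d[2]
def proj(p,X):
    T=np.linalg.inv(np.array(p['world_from_camera'])); c=T[:3,:3]@np.array(X)+T[:3,3]
    return np.array([p['fx']*c[0]/c[2]+p['cx'],p['fy']*c[1]/c[2]+p['cy']])
E
python3 - <<'E'
from h import *
print(get_obs())
a=snap('scene','s0.png'); b=snap('top','t0.png')
for p in (a,b):
    print(np.round(p['world_from_camera'],3),p['fx'])
    for t in ['hitch','tongue','knob','latch','knob_grip','latch_grip','tin','wrench','pot_a','mug','bottle','trowel']:
        for m in masks_of(t,p)[:2]:
            px=np.argwhere(m['pixels']); print(t,round(m['confidence'],2),m['bbox'],px.mean(0)[::-1].round(1),len(px))
E
```

```text
pics
{'time_s': 0.0, 'qpos': array([-71.4425653 ,  18.43897011,  -4.01425148,  83.17490564,
         1.29709617,  78.53922529,  -3.26017158]), 'joint_velocities': array([-0.00492162, -0.0222566 ,  0.09121109, -0.10213361,  0.06212918,
       -0.06516988, -0.0594784 ]), 'effort': array([-6.80310677e-04, -4.91279054e+01, -4.04174645e-01, -3.12531424e+01,
       -6.38913014e-02,  4.36424604e-02,  1.69667960e-04]), 'tool_pos': array([0.19809599, 0.61864532, 0.29116219]), 'tool_rot': array([-1.79892251e+02,  8.13132887e-03,  1.62251355e+02]), 'force': array([-0.79530123, -0.67779785, -0.06724797]), 'wrist_torque': array([ 0.03301595,  0.04007141, -0.03194099]), 'grip_width': 0.08712858376659088}
[[-0.648  0.605 -0.463  1.18 ]
 [ 0.762  0.524 -0.381  0.615]
 [ 0.012 -0.6   -0.8    1.125]
 [ 0.     0.     0.     1.   ]] 521.8126143704515
hitch 0.78 [2.0, 126.0, 302.5, 257.5] [111.  189.3] 21948
tongue 0.64 [146.3, 167.5, 299.6, 236.0] [236.4 195.9] 4300
tongue 0.25 [234.5, 172.9, 242.5, 195.1] [238.8 183. ] 195
knob 0.61 [230.6, 169.8, 242.3, 196.2] [238.8 183.1] 212
latch 0.69 [176.8, 228.
[... 1310 characters left out ...]
ip 0.59 [318.8, 185.0, 336.7, 208.1] [327.  195.2] 239
latch_grip 0.95 [254.3, 166.0, 353.2, 225.0] [303.6 196.4] 1310
tin 0.69 [320.1, 240.3, 355.4, 267.9] [336.  252.1] 826
tin 0.67 [254.0, 0.0, 558.8, 265.5] [441.3 103.4] 28453
wrench 0.83 [307.3, 102.9, 358.8, 160.6] [330.7 131. ] 544
wrench 0.74 [190.5, 267.7, 316.5, 309.1] [237.2 286.7] 2315
pot_a 0.9 [219.3, 119.3, 259.7, 157.2] [240.5 137.2] 1219
pot_a 0.69 [131.5, 269.8, 171.8, 303.3] [150.5 286.3] 1094
mug 0.6 [127.8, 171.0, 182.8, 211.2] [155.8 187.7] 1391
bottle 0.68 [93.2, 227.8, 141.1, 255.1] [117.4 241.7] 1197
trowel 0.61 [188.1, 269.7, 315.0, 311.6] [237.5 287.1] 2440
trowel 0.17 [321.9, 239.2, 354.5, 268.4] [335.9 252. ] 774
```

```bash
python3 - <<'E'
import cv2
a=cv2.imread('pics/t0.png')[100:290,220:440]; cv2.imwrite('pics/t0c.png',cv2.resize(a,None,fx=3.4,fy=3.1,interpolation=cv2.INTER_CUBIC))
a=cv2.imread('pics/s0.png')[140:260,130:330]; cv2.imwrite('pics/s0c.png',cv2.resize(a,None,fx=4,fy=4,interpolation=cv2.INTER_CUBIC))
E
```

```text
(no output)
```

View pics/t0.png

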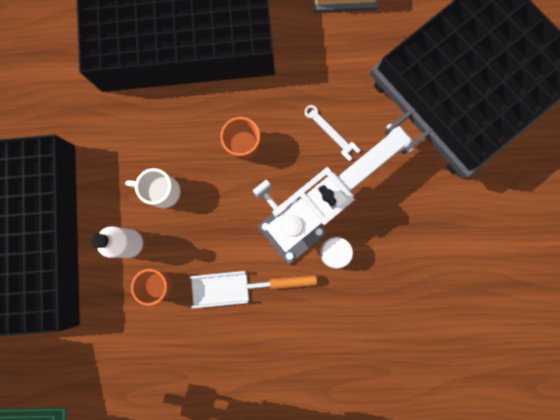

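View pics/s0.png

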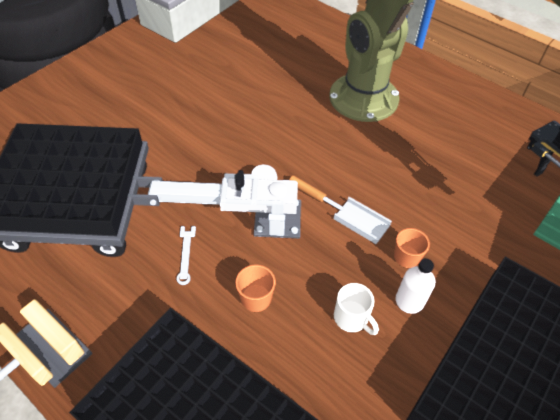

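```bash
sleep 0
```

```text
(no output)
```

View pics/t0c.png

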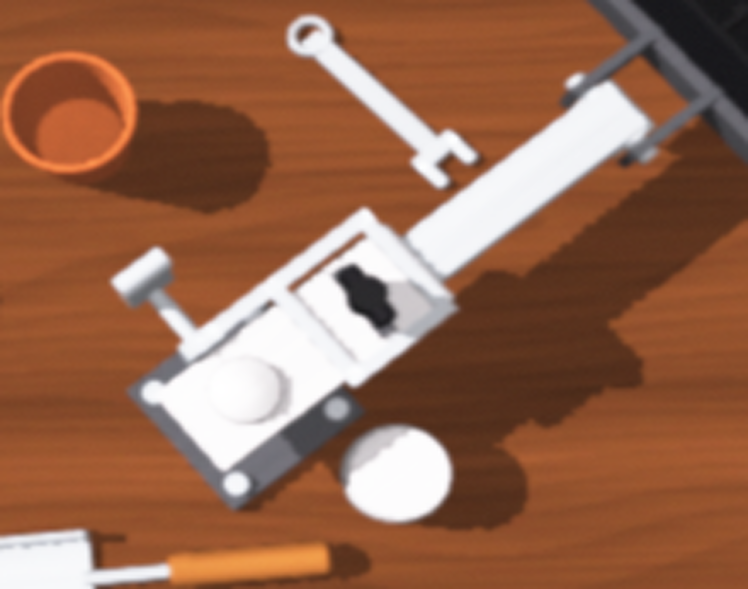

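View pics/s0c.png

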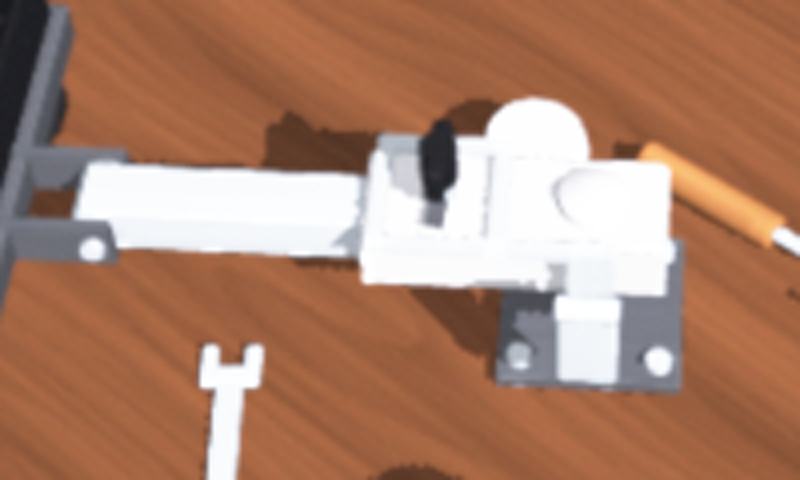

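```bash
cat >> h.py <<'E'
def hw(th,P):
    x,y,a=th; c,s=np.cos(a),np.sin(a); return np.array([x+c*P[0]-s*P[1],y+s*P[0]+c*P[1],P[2]])
E
python3 - <<'E'
from h import *
from scipy.optimize import least_squares
a=read_camera('scene'); b=read_camera('top')
T=lambda u,v:(220+u/3.4,100+v/3.1)
S=lambda u,v:(130+u/4,140+v/4)
obs=[(b,T(130,390),(.06,.06,.012)),(b,T(237,507),(-.06,.06,.012)),(b,T(362,405),(-.06,-.06,.012)),
(b,T(366,298),(0,-.095,.163)),(b,T(143,277),(.1,0,.147)),(b,T(245,388),(0,0,.128)),
(a,S(438,160),(0,-.095,.153)),(a,S(587,306),(.1,0,.147)),(a,S(682,388),(.06,.06,.012)),(a,S(494,383),(.06,-.06,.012)),
(a,S(672,165),(-.034,.045,.12)),(a,S(362,284),(.034,-.142,.1))]
f=lambda th:np.concatenate([proj(p,hw(th,P))-np.array(o) for p,o,P in obs])
r=least_squares(f,[.45,.05,.6],loss='soft_l1')
print(r.x,np.degrees(r.x[2])); print(f(r.x).reshape(-1,2).round(1))
th=r.x
for n,P in dict(ball=(0,0,.085),knob=(0,-.095,.155),latch=(.1,0,.128),hinge=(0,-.31,.095)).items(): print(n,hw(th,P).round(4))
for p,n in((a,'s'),(b,'t')):
    im=cv2.resize(p['img'],None,fx=1,fy=1)
    im=cv2.resize(p['img'],None,fx=3,fy=3,interpolation=cv2.INTER_CUBIC)
    def L(A,B,c): cv2.line(im,*[tuple(int(k) for k in (proj(p,hw(th,q))+.5)*3-.5) for q in(A,B)],c,1)
    def box(x0,x1,y0,y1,z,c):
        q=[(x0,y0,z),(x1,y0,z),(x1,y1,z),(x0,y1,z)]
        for i in range(4): L(q[i],q[(i+1)%4],c)
    box(-.06,.06,-.06,.06,.012,(0,255,0)); box(-.034,.034,-.142,.045,.12,(255,0,0)); box(-.023,.023,-.102,-.088,.167,(0,0,255))
    box(.092,.108,-.018,.018,.145,(0,0,255)); box(-.02,.02,-.31,-.142,.115,(255,0,255))
    o=(proj(p,hw(th,(0,-.1,.1)))*3).astype(int); im=im[max(0,o[1]-300):o[1]+300,max(0,o[0]-400):o[0]+400]; cv2.imwrite(f'pics/ov_{n}.png',im)
# others
for m,t,z in(('pot_a',0,.07),('tin',0,.055),('wrench',0,0),('trowel',0,.01),('mug',0,.08)):
    for k in masks_of(m,b)[:2]:
        px=np.argwhere(k['pixels']).mean(0)[::-1]; print(m,k['confidence'],atz(b,*px,z).round(3))
E
```

```text
[0.55022683 0.10227813 0.67487695] 38.667600700408386
[[-2.   0. ]
 [-0.9  0.9]
 [ 0.9  0.9]
 [-0.5 -2.8]
 [-1.5 -1.6]
 [-0.4 -0.3]
 [-0.3  0.3]
 [ 0.4 -0.2]
 [-0.3 -1.6]
 [ 0.  -1.8]
 [-1.6 -1.1]
 [-0.4 -6.9]]
ball [0.5502 0.1023 0.085 ]
knob [0.6096 0.0281 0.155 ]
latch [0.6283 0.1648 0.128 ]
hinge [ 0.7439 -0.1398  0.095 ]
pot_a 0.8 [0.427 0.421 0.07 ]
pot_a 0.56 [0.764 0.002 0.07 ]
tin 0.97 [0.491 0.004 0.055]
wrench 0.61 [ 0.785 -0.004  0.   ]
trowel 0.64 [0.634 0.019 0.01 ]
trowel 0.24 [ 0.781 -0.005  0.01 ]
mug 0.62 [0.647 0.406 0.08 ]
```

View pics/ov_t.png

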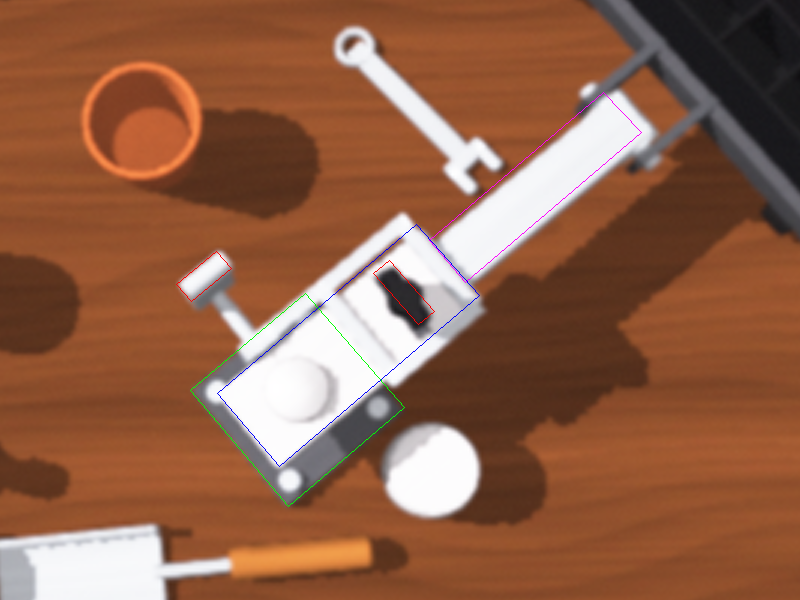

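View pics/ov_s.png

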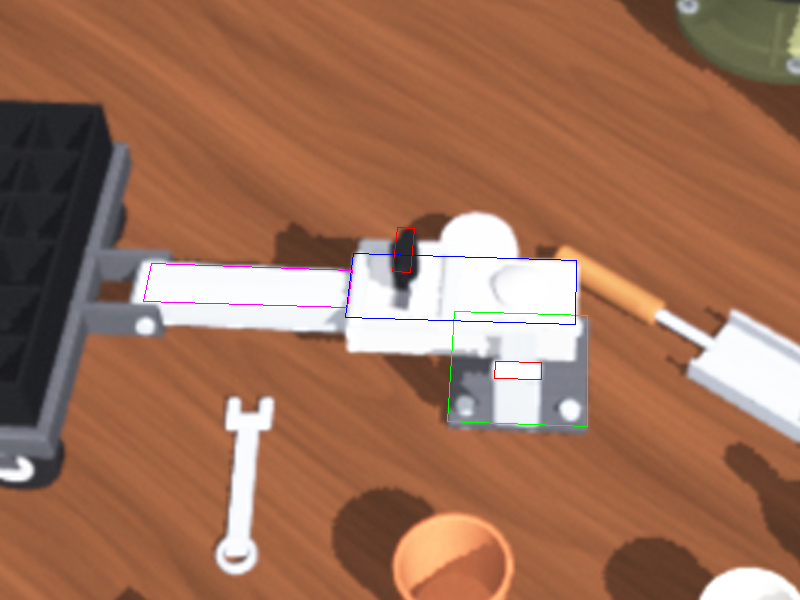

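Call:
carry_out(
  increments="1 -0.02 -0.016 0 0 0 0; 1 -0.04 -0.03 0 0 0 0; 1 -0.04 -0.03 0 0 0 0; 1 -0.04 -0.03 0 0 0 0; 1 -0.04 -0.03 0 0 0 0; 1 -0.04 -0.03 0 0 0 0; 1 -0.04 -0.03 0 0 0 0; 1 -0.04 -0.03 0 0 0 0; 1 -0.04 -0.03 0 0 0 0; 1 -0.04 -0.03 0 0 0 0; 1 -0.04 -0.03 0 0 0 0; 1 -0.04 -0.03 0 0 0 0; 1 -0.04 -0.03 0 0 0 0; 1 -0.03 -0.02 0 0 0 0; 1 0 0 0 0 0 0",
)

```text
time_s: 3.52
tool_pos: [0.5945, 0.0643, 0.2929]
tool_rot: [179.6, 0.2, 162.4]
force: [0.0, 1.0, -0.3]
grip_width: 0.0871
```

```bash
python3 - <<'E'
import cv2,numpy as np
a=cv2.imread('pics/t0.png')[180:212,312:342].max(2)
m=(a<75); n,l,s,c=cv2.connectedComponentsWithStats(m.astype('uint8'))
print(s,c)
for r in a: print(' '.join('%3d'%v for v in r))
k=1+np.argmax(s[1:,4]); p=np.argwhere(l==k)[:,::-1]
w,v=np.linalg.eigh(np.cov(p.T.astype(float))); print(np.degrees(np.arctan2(v[1,1],v[0,1])))
E
```

```text
[[  0   0  30  32 793]
 [  8   6  16  20 167]] [[14.26733922 15.5258512 ]
 [15.60479042 15.37724551]]
242 247 248 247 244 231 203 174 151 153 176 209 239 250 252 253 253 252 250 245 243 246 247 248 247 244 235 213 192 195
247 248 247 244 229 190 160 144 150 190 232 245 250 252 253 253 253 252 252 250 246 245 247 248 248 247 244 232 207 186
248 248 243 228 194 159 143 147 182 233 249 252 252 253 253 253 252 252 252 252 250 247 247 248 248 248 247 242 229 202
247 242 223 189 158 153 171 194 222 245 250 250 250 252 252 252 252 253 253 253 252 250 248 247 248 248 248 246 240 226
236 210 178 156 155 189 230 240 242 244 236 226 230 245 251 252 253 253 253 253 252 252 250 247 247 248 248 247 246 239
197 164 152 166 197 234 245 242 228 205 165 133 146 206 243 251 252 253 252 253 253 252 252 248 245 246 247 248 247 245
156 141 159 207 237 244 237 206 156 116  81  62  70 127 207 245 251 252 252 253 253 252 252 251 247 243 246 248 248 247
144 153 191 228 241 236 199 138  88  59  50  45  45  65 136 218 244 249 251 252 252 252 252 252 251 247 245 247 248 248
175 206 236 244 239 208 150  92  55  4
[... 2159 characters left out ...]
52 252 252 252 252 252 252 249 228 166 116 104 111 121 131 155 184 195 192 187 184
249 248 247 240 224 213 232 248 252 252 252 252 252 252 252 252 252 247 226 166 128 130 153 180 198 207 206 195 186 185
248 248 248 246 237 221 223 243 250 252 252 252 252 252 253 253 253 252 246 212 164 164 193 224 237 239 235 223 207 197
247 248 248 248 245 236 225 229 239 249 252 252 252 252 253 253 253 253 251 241 229 220 230 240 246 247 246 242 233 213
245 248 249 249 248 245 236 222 224 244 251 252 252 252 253 253 253 253 252 251 249 246 246 247 248 248 248 243 225 180
247 248 249 249 249 248 244 233 219 231 246 250 252 253 253 253 252 252 252 252 251 250 249 248 248 248 244 226 178 131
54.47085394751634
```

Call:
carry_out(
  increments="1 0 0 0 0 0 -9.6; 1 0 0 0 0 0 -9.6; 1 0 0 0 0 0 -9.6; 1 0 0 0 0 0 -9.6; 1 0 0 0 0 0 -9.6; 1 0 0 0 0 0 0",
)

```text
time_s: 4.28
tool_pos: [0.5917, 0.0715, 0.293]
tool_rot: [179.7, 0.4, -147.7]
force: [-1.3, 0.6, -0.6]
grip_width: 0.0871
```

```bash
cat >> h.py <<'E'
TH=np.array([0.55022683,0.10227813,0.67487695])
def delta(P,o=None):
    o=o or get_obs(); M=R.from_euler('xyz',o['tool_rot'],degrees=True).as_matrix()
    return M.T@(np.array(P)-o['tool_pos'])
E
python3 - <<'E'
from h import *
p=read_camera('top'); k=atz(p,327.6,195.4,.158); print(k, hw(TH,(0,-.095,.155)))
print(delta([*(k[:2]+[0,0]),.206]))
s=snap('scene','s1.png')
E
```

```text
[0.60605617 0.02699847 0.158     ] [0.60958295 0.02810367 0.155     ]
[ 0.01228673 -0.04585434  0.08660745]
```

View pics/s1.png

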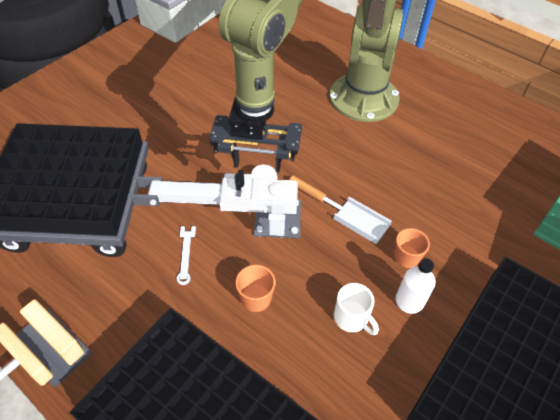

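Call:
carry_out(
  increments="1 0.005 -0.023 0 0 0 0; 1 0.005 -0.023 0 0 0 0; 1 0 0 0 0 0 0; 1 0 0 0 0 0 0",
)

```text
time_s: 4.88
tool_pos: [0.6075, 0.0293, 0.2926]
tool_rot: [179.6, 0.4, -148.0]
force: [-0.2, 0.7, 0.2]
grip_width: 0.0874
```

```bash
python3 - <<'E'
from h import *
print(delta([.608,.0275,.206]), get_obs()['tool_rot'])
E
```

```text
[ 0.00118296 -0.00247776  0.08658179] [ 179.55739782    0.44624764 -148.03210949]
```

Call:
carry_out(
  increments="0.8 0.001 -0.002 0.02 0.2 0.2 0; 0.8 0 0 0.03 0 0 0; 0.8 0 0 0.025 0 0 0; 0.8 0 0 0.01 0 0 0; 0.8 0 0 0 0 0 0; 0.8 0 0 0 0 0 0",
  force=30,
)

```text
time_s: 5.62
tool_pos: [0.6058, 0.0326, 0.2013]
tool_rot: [179.6, 0.1, -147.8]
force: [0.4, 0.7, -0.1]
grip_width: 0.0697
```

```bash
python3 - <<'E'
from h import *
print(delta([.608,.0275,.206]), get_obs()['tool_rot'])
snap('scene','s2.png')
a=cv2.imread('pics/s2.png')[80:260,130:350]; cv2.imwrite('pics/s2c.png',cv2.resize(a,None,fx=3.3,fy=3.3,interpolation=cv2.INTER_CUBIC))
E
```

```text
[ 0.00089595 -0.00547613 -0.00473133] [ 1.79619835e+02  1.32243792e-01 -1.47767840e+02]
```

View pics/s2c.png

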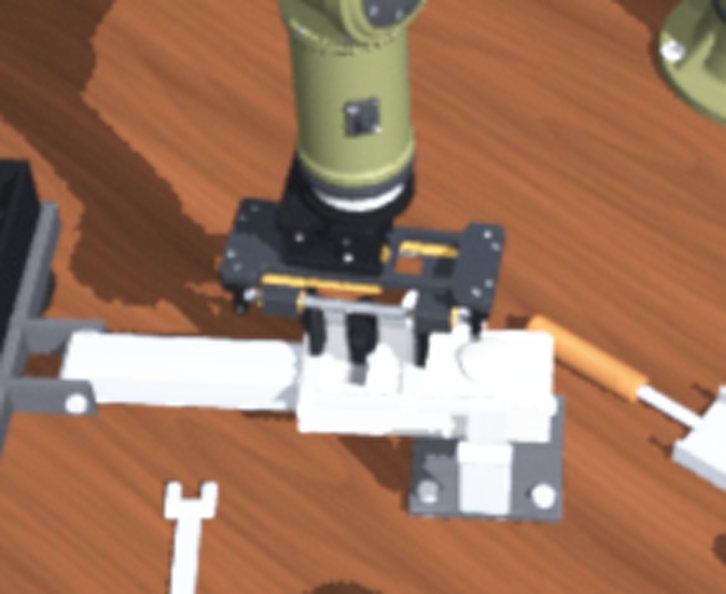

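Call:
carry_out(
  increments="0.7 0.001 -0.005 -0.005 0 0 0; 0.7 0 -0.001 0 0 0 0; 0 0 0 0 0 0 0; 0 0 0 0 0 0 0; 0 0 0 0 0 0 0; 0 0 0 0 0 0 0; 0 0 0 0 0 0 0",
  force=30,
)

```text
time_s: 6.55
tool_pos: [0.6091, 0.0271, 0.2089]
tool_rot: [179.6, 0.3, -147.8]
force: [-3.5, 4.9, 0.5]
grip_width: 0.0189
```

Call:
carry_out(
  increments="0 0 0 0 0 0 0; 0 0 0 0 0 0 0; 0 0 0 0 0 0 0",
)

```text
time_s: 6.92
tool_pos: [0.609, 0.0275, 0.2096]
tool_rot: [179.6, 0.3, -147.7]
force: [-1.4, 0.9, 1.4]
grip_width: 0.0138
```

Call:
carry_out(
  increments="0 0 0 0.001 0 0 5; 0 0 0 0.001 0 0 9; 0 0 0 0 0 0 9; 0 0 0 0 0 0 9; 0 0 0 0 0 0 9; 0 0 0 0 0 0 9; 0 0 0 0 0 0 9; 0 0 0 0 0 0 9; 0 0 0 0 0 0 0",
)

```text
time_s: 8.05
tool_pos: [0.609, 0.0254, 0.2097]
tool_rot: [179.7, -0.1, 142.2]
force: [-1.5, 0.6, 2.5]
grip_width: 0.0135
```

Call:
carry_out(
  increments="0 0 0 0 0 0 8; 0 0 0 0 0 0 6; 0 0 0 0 0 0 0; 0 0 0 0 0 0 0",
)

```text
time_s: 8.55
tool_pos: [0.6087, 0.025, 0.2097]
tool_rot: [179.8, -0.2, 128.5]
force: [-1.2, -0.5, 1.5]
grip_width: 0.0139
```

```bash
python3 - <<'E'
from h import *
o=get_obs(); print(o['tool_rot'],o['wrist_torque'],o['qpos'])
E
```

```text
[179.756393    -0.22203645 128.54383816] [-0.08220793  0.19010658 -0.10949161] [-31.93163589  18.10607953  32.93360972  96.39089086 -10.80849122
  68.55995645  42.21421826]
```

Call:
carry_out(
  increments="0.6 0 0 0 0 0 0; 0.6 0 0 0 0 0 0; 0.6 0 0 0 0 0 0; 0.6 0 0 -0.03 0 0 0; 0.6 0 0 -0.04 0 0 0; 0.6 0 0 -0.01 0 0 0; 0.6 0 0 0 0 0 0",
)

```text
time_s: 9.43
tool_pos: [0.6081, 0.024, 0.2889]
tool_rot: [179.9, -0.2, 128.8]
force: [-0.2, -0.0, -1.5]
grip_width: 0.0519
```

```bash
python3 - <<'E'
from h import *
print(delta([.6266,.1631,.179]), get_obs()['tool_rot'],get_obs()['force'])
E
```

```text
[0.09626974 0.10144458 0.11040389] [179.92649317  -0.24025588 128.83079651] [-0.23529643 -0.02695753 -1.51694629]
```

Call:
carry_out(
  increments="0.6 0.032 0.034 0 0 0 0; 0.6 0.032 0.034 0 0 0 0; 0.6 0.030 0.032 0 0 0 0; 0.6 0 0 0 0 0 0; 0.6 0 0 0 0 0 0",
)

```text
time_s: 10.05
tool_pos: [0.6252, 0.1612, 0.2805]
tool_rot: [-179.4, -0.4, 128.6]
force: [0.1, -2.0, 0.7]
grip_width: 0.0521
```

```bash
python3 - <<'E'
from h import *
print(delta([.6266,.1631,.179]), get_obs()['tool_rot'])
a=snap('scene','s3.png')['img'][80:260,130:350]; cv2.imwrite('pics/s3c.png',cv2.resize(a,None,fx=3.3,fy=3.3,interpolation=cv2.INTER_CUBIC))
E
```

```text
[-8.82627653e-05  3.25371776e-03  1.01435184e-01] [-179.43281703   -0.40188084  128.64779328]
```

View pics/s3c.png

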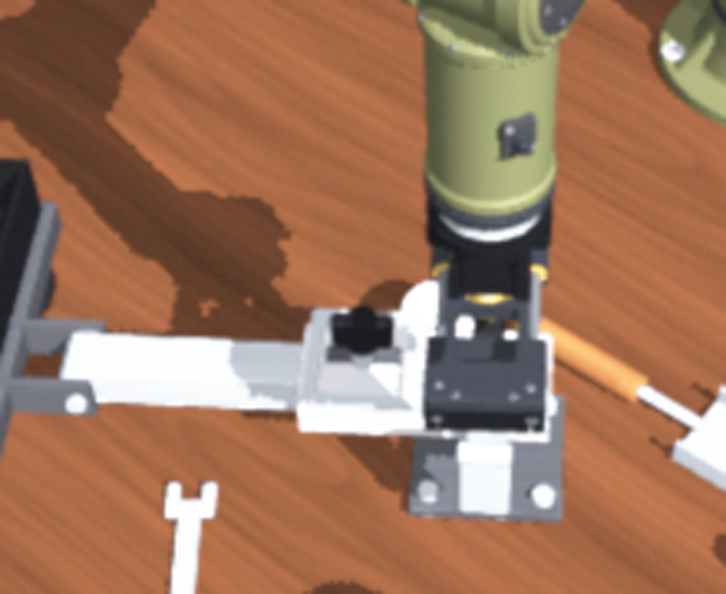

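Call:
carry_out(
  increments="0.6 0 0.003 0.015 0 0 0; 0.6 0 0 0.02 0 0 0; 0.6 0 0 0.007 0 0 0; 0.6 0 0 0 0 0 0; 0.6 0 0 0 0 0 0",
)

```text
time_s: 10.72
tool_pos: [0.627, 0.1589, 0.235]
tool_rot: [-179.4, -0.4, 128.3]
force: [-0.1, 0.0, 0.6]
grip_width: 0.0524
```

```bash
python3 - <<'E'
from h import *
print(delta([.6266,.1631,.179]), get_obs()['tool_rot'])
a=snap('scene','s4.png')['img'][80:260,130:350]; cv2.imwrite('pics/s4c.png',cv2.resize(a,None,fx=3.3,fy=3.3,interpolation=cv2.INTER_CUBIC))
a=snap('top','t4.png')['img'][100:290,220:440]; cv2.imwrite('pics/t4c.png',cv2.resize(a,None,fx=3.3,fy=3.3,interpolation=cv2.INTER_CUBIC))
E
```

```text
[0.00310987 0.00292444 0.05600888] [-179.35919193   -0.43850553  128.28501148]
```

View pics/s4c.png

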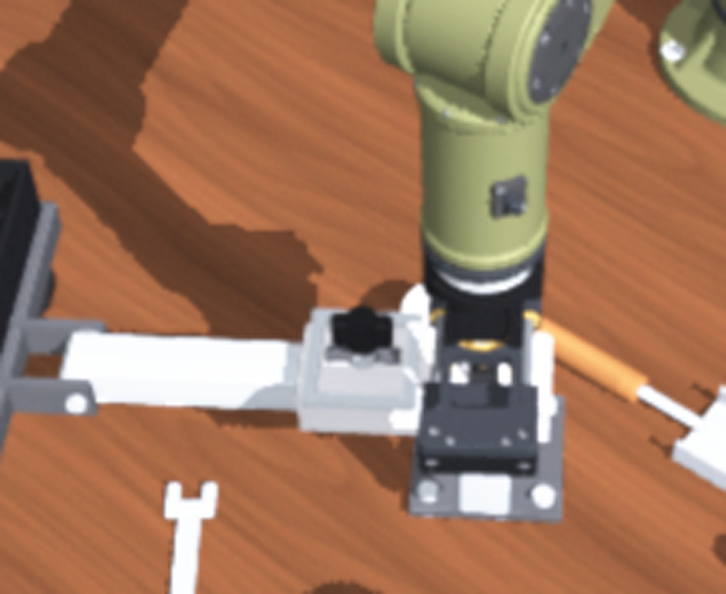

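View pics/t4c.png

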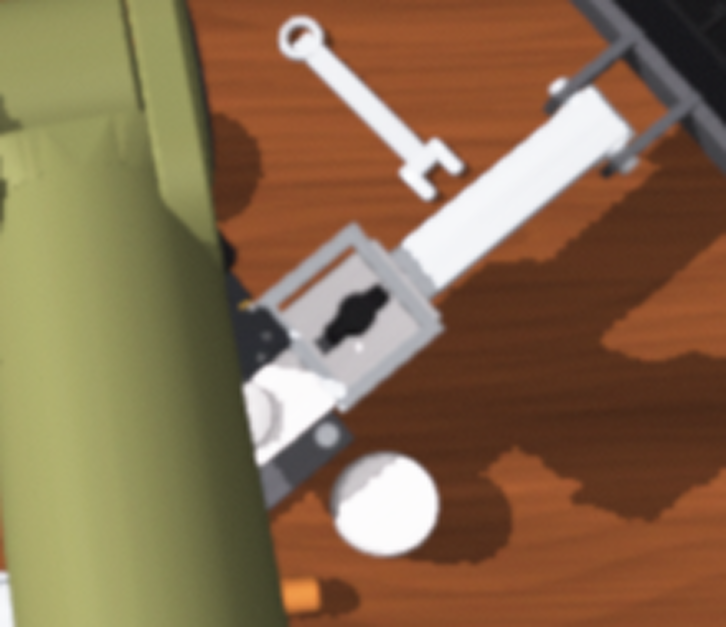

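Call:
carry_out(
  increments="0.6 0.003 0.003 0.008 -0.3 0.3 0; 0.6 0.001 0.001 0.015 0 0 0; 0.6 0.001 0.001 0.008 0 0 0; 0.6 0 0 0 0 0 0; 0.6 0 0 0 0 0 0",
)

```text
time_s: 11.45
tool_pos: [0.6275, 0.1673, 0.2021]
tool_rot: [-179.7, -0.8, 128.3]
force: [0.7, 0.2, 0.2]
grip_width: 0.0523
```

```bash
python3 - <<'E'
from h import *
o=get_obs();print(delta([.6266,.1631,.179]), o['tool_rot'],o['force'])
E
```

```text
[-0.00308467 -0.00322574  0.0231237 ] [-179.72403757   -0.76062595  128.34259322] [0.6894756  0.20252978 0.16151638]
```

Call:
carry_out(
  increments="0.6 -0.002 -0.002 0.01 0 0 0; 0.6 -0.001 -0.001 0.009 0 0 0; 0.6 0 0 0.001 0 0 0; 0.6 0 0 0 0 0 0; 0.6 0 0 0 0 0 0",
)

```text
time_s: 12.08
tool_pos: [0.627, 0.1626, 0.1811]
tool_rot: [-179.8, -0.7, 128.3]
force: [0.7, 0.2, 0.1]
grip_width: 0.0523
```

```bash
python3 - <<'E'
from h import *
o=get_obs();print(delta([.6266,.1631,.179]), o['tool_rot'],o['force'])
a=snap('scene','s5.png')['img'][80:260,130:350]; cv2.imwrite('pics/s5c.png',cv2.resize(a,None,fx=3.3,fy=3.3,interpolation=cv2.INTER_CUBIC))
E
```

```text
[5.82363156e-04 1.30412056e-05 2.13770214e-03] [-179.75512624   -0.74184607  128.31219708] [0.70170425 0.2075638  0.0663782 ]
```

View pics/s5c.png

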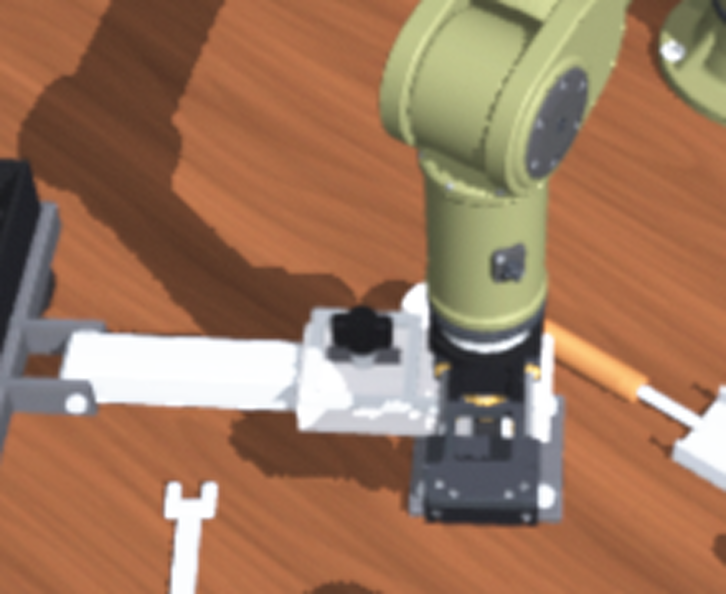

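Call:
carry_out(
  increments="0 0 0 0.002 0 0 0; 0 0 0 0 0 0 0; 0 0 0 0 0 0 0; 0 0 0 0 0 0 0; 0 0 0 0 0 0 0; 0 0 0 0 0 0 0; 0 0 0 0 0 0 0; 0 0 0 0 0 0 0",
  force=55,
)

```text
time_s: 13.12
tool_pos: [0.6281, 0.1637, 0.1796]
tool_rot: [-180.0, -0.7, 128.3]
force: [1.2, 0.6, -1.7]
grip_width: 0.0116
```

```bash
python3 - <<'E'
from h import *
o=get_obs();print(delta([.6266,.1631,.179]), o['tool_rot'],o['force'],o['grip_width'])
E
```

```text
[ 0.00048102 -0.00155966  0.00059917] [-179.98161116   -0.70915341  128.25867451] [ 1.15850165  0.56775982 -1.66749322] 0.011624297818308009
```

Call:
carry_out(
  increments="0 0 0.005 0 0 0 0; 0 0 0.008 0 0 0 0; 0 0 0.008 0 0 0 0; 0 0 0.003 0 0 0 0; 0 0 0.001 0 0 0 0",
)

```text
time_s: 13.75
tool_pos: [0.6406, 0.1727, 0.1793]
tool_rot: [-178.6, -1.1, 128.0]
force: [-7.8, -3.5, 3.1]
grip_width: 0.0116
```

```bash
python3 - <<'E'
from h import *
o=get_obs();print(delta([.6281,.1637,.1796]), o['tool_rot'],o['force'],o['grip_width'])
E
```

```text
[ 0.00064302 -0.01536095  0.00011132] [-178.57286815   -1.14048448  128.01806192] [-7.75615637 -3.54981446  3.0693246 ] 0.011623935754424594
```

Call:
carry_out(
  increments="0 0 0.005 0 0 0 0; 0 0 0.004 0 0 0 0; 0 0 0.003 0 0 0 0; 0 0 0.002 0 0 0 0",
)

```text
time_s: 14.25
tool_pos: [0.6456, 0.1761, 0.1791]
tool_rot: [-177.5, -1.5, 127.8]
force: [-9.2, -3.6, 4.4]
grip_width: 0.012
```

```bash
python3 - <<'E'
from h import *
o=get_obs();print(delta([.6281,.1637,.1796]), o['tool_rot'],o['force'],np.linalg.norm(o['force'][:2]),o['grip_width'])
E
```

```text
[ 0.00092878 -0.02140705  0.00049623] [-177.50865056   -1.52179702  127.81325473] [-9.2334617  -3.58780462  4.44297756] 9.906016197221675 0.012012974208590257
```

```bash
cat >> h.py <<'E'
A=np.radians(38.6); HX=np.array([np.cos(A),np.sin(A),0]); HY=np.array([-np.sin(A),np.cos(A),0])
B=np.array([.5485,.1006,0])
HG=B-.31*HY+np.array([0,0,.095])
def plan(phi,n,pull=.022,prt=True):
    o=get_obs(); Rc=R.from_euler('xyz',o['tool_rot'],degrees=True)
    R0=R.from_euler('xyz',[180,0,128.6],degrees=True)
    Q=R.from_rotvec(HX*phi)
    G0=np.array([.6277,.1634,.1286])+HX*pull   # grasp point
    Gt=HG+Q.apply(G0-HG); Rt=Q*R0
    gc=o['tool_pos']+Rc.apply([0,0,.051])
    r=gc-HG; # current phi estimate from grasp point
    ph=np.arctan2(r[2],r@HY)-np.arctan2((G0-HG)[2],(G0-HG)@HY)
    Tt=Gt-Rt.apply([0,0,.051])
    d=Rc.inv().apply(Tt-o['tool_pos']); w=np.degrees((Rc.inv()*Rt).as_rotvec())
    print('phi now',ph,'pull',(gc-G0)@HX+pull,'socket z',.095+.31*np.sin(ph)-.01*np.cos(ph),'F',o['force'].round(1),'along',o['force']@HX,'w',o['grip_width'])
    print('total d',d.round(4),'rot',w.round(2),'per row',(d/n).round(4),(w/n).round(2))
    return d,w
E
python3 - <<'E'
from h import *
plan(0,1); plan(.1,6)
E
```

```text
phi now -0.0013087596367221538 pull 0.01969544528767667 socket z 0.08459429319269558 F [-9.2 -3.6  4.4] along -9.45449744620185 w 0.012012974208590257
total d [ 0.0012  0.0001 -0.0004] rot [-2.48 -1.54 -0.75] per row [ 0.0012  0.0001 -0.0004] [-2.48 -1.54 -0.75]
phi now -0.0013087596367221538 pull 0.01969544528767667 socket z 0.08459429319269558 F [-9.2 -3.6  4.4] along -9.45449744620185 w 0.012012974208590257
total d [-0.0079 -0.0011 -0.0312] rot [-2.44  4.19 -0.88] per row [-0.0013 -0.0002 -0.0052] [-0.41  0.7  -0.15]
```

Call:
carry_out(
  increments="0 0 0.003 0 -2 0 0; 0 0 0.002 0 -1 0 0; 0 0 0.002 0 -0.5 0 0",
)

```text
time_s: 14.62
tool_pos: [0.6448, 0.175, 0.1794]
tool_rot: [-179.9, -1.8, 127.8]
force: [-8.9, -2.8, 5.9]
grip_width: 0.0119
```

```bash
python3 - <<'E'
from h import *
plan(0.08,6)
E
```

```text
phi now -0.0007212501630004253 pull 0.020500407444679892 socket z 0.08477641506986384 F [-8.9 -2.8  5.9] along -8.661613156818138 w 0.01185062123691228
total d [-0.0054  0.0014 -0.0249] rot [-0.08  2.79 -0.8 ] per row [-0.0009  0.0002 -0.0042] [-0.01  0.47 -0.13]
```

Call:
carry_out(
  increments="0 0 0.002 -0.004 -0.3 0.5 0; 0 -0.001 0.002 -0.008 -0.3 1 0; 0 -0.001 0.002 -0.008 -0.3 1 0; 0 -0.001 0.002 -0.008 -0.3 1 0",
)

```text
time_s: 15.12
tool_pos: [0.6443, 0.1671, 0.1984]
tool_rot: [-179.1, -5.6, 127.6]
force: [-3.2, -1.5, -5.6]
grip_width: 0.0121
```

```bash
python3 - <<'E'
from h import *
plan(0.2,10)
E
```

```text
phi now 0.0616138030570576 pull 0.014541232090265543 socket z 0.10410717160111597 F [-3.2 -1.5 -5.6] along -3.4357100982754902 w 0.01205001918021363
total d [-0.0113  0.0063 -0.0425] rot [-0.77  5.85 -1.02] per row [-0.0011  0.0006 -0.0042] [-0.08  0.58 -0.1 ]
```

```bash
python3 - <<'E'
from h import *
p=snap('scene','s6.png'); a=p['img'][80:260,130:350]; cv2.imwrite('pics/s6c.png',cv2.resize(a,None,fx=3.3,fy=3.3,interpolation=cv2.INTER_CUBIC))
E
```

```text
(no output)
```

View pics/s6c.png

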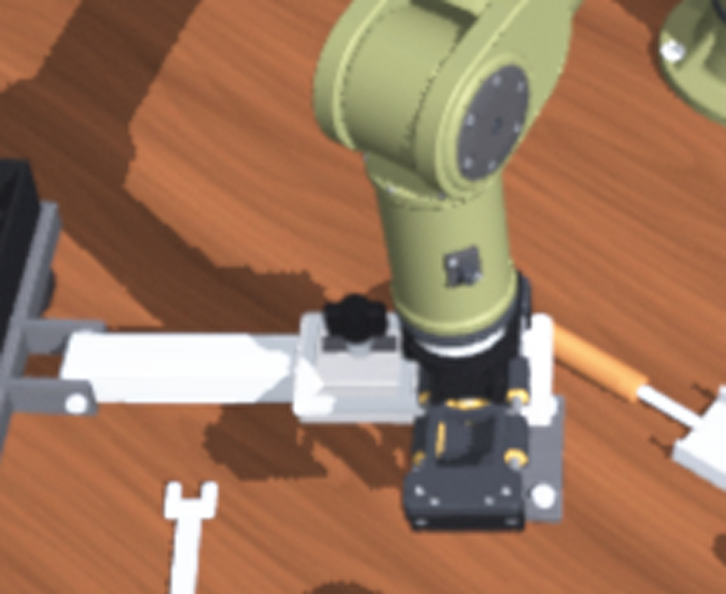

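Call:
carry_out(
  increments="0 0 0.004 0.001 0 0 0; 0 0 0.004 0 -0.3 0 0; 0 0 0.003 0 -0.3 0 0",
)

```text
time_s: 15.55
tool_pos: [0.6472, 0.1696, 0.1944]
tool_rot: [-178.6, -6.0, 127.5]
force: [-8.1, -3.8, -2.8]
grip_width: 0.0117
```

```bash
python3 - <<'E'
from h import *
plan(0.08,3)
E
```

```text
phi now 0.04895008519978822 pull 0.01800371200242969 socket z 0.10018044532553926 F [-8.1 -3.8 -2.8] along -8.6832329484146 w 0.011714639899077896
total d [ 0.0006  0.0026 -0.0097] rot [-1.3  -1.43 -1.12] per row [ 0.0002  0.0009 -0.0032] [-0.43 -0.48 -0.37]
```

Call:
carry_out(
  increments="0 0 0.005 -0.001 -0.5 0 0; 0 0 0.004 -0.001 -0.5 0 0; 0 0 0.004 -0.001 -0.5 0 0",
)

```text
time_s: 15.92
tool_pos: [0.6507, 0.1723, 0.1923]
tool_rot: [-178.7, -6.3, 127.4]
force: [-9.8, -4.2, -1.7]
grip_width: 0.0117
```

```bash
python3 - <<'E'
from h import *
plan(0.15,3)
E
```

```text
phi now 0.04232337609485981 pull 0.02249433917754817 socket z 0.09812528496417242 F [-9.8 -4.2 -1.7] along -10.315077625832316 w 0.011692918510598338
total d [-0.0051 -0.0021 -0.0333] rot [-1.11  2.27 -1.24] per row [-0.0017 -0.0007 -0.0111] [-0.37  0.76 -0.41]
```

Fully pulled. Lift in larger rows with pull kept.

Call:
carry_out(
  increments="0 -0.001 0.004 -0.012 -0.4 0.5 0; 0 -0.002 0.004 -0.014 -0.4 1 0; 0 -0.002 0.004 -0.014 -0.4 1.5 0",
)

```text
time_s: 16.3
tool_pos: [0.657, 0.1657, 0.2229]
tool_rot: [-178.0, -9.9, 127.1]
force: [-9.0, -7.0, -7.5]
grip_width: 0.0121
```

```bash
python3 - <<'E'
from h import *
plan(0.25,5)
E
```

```text
phi now 0.1437946140581481 pull 0.022766135011200724 socket z 0.12952607888016704 F [-9.  -7.  -7.5] along -11.388160505184938 w 0.012075634046805452
total d [-0.0086 -0.0031 -0.0325] rot [-1.71  4.37 -1.55] per row [-0.0017 -0.0006 -0.0065] [-0.34  0.87 -0.31]
```

Rising with the latch pulled. Continue.

Call:
carry_out(
  increments="0 -0.002 0.003 -0.012 -0.5 1 -0.3; 0 -0.002 0.003 -0.014 -0.5 1.3 -0.3; 0 -0.002 0.003 -0.014 -0.5 1.3 -0.3; 0 -0.003 0.003 -0.014 -0.5 1.3 -0.3",
)

```text
time_s: 16.8
tool_pos: [0.6687, 0.1508, 0.2633]
tool_rot: [-177.9, -16.0, 127.7]
force: [-11.1, -4.3, -7.1]
grip_width: 0.0121
```

```bash
python3 - <<'E'
from h import *
plan(0.35,5)
a=snap('scene','s7.png')['img'][60:260,120:350]; cv2.imwrite('pics/s7c.png',cv2.resize(a,None,fx=3,fy=3,interpolation=cv2.INTER_CUBIC))
E
```

```text
phi now 0.2842467292301385 pull 0.022548538168725464 socket z 0.17233595914212504 F [-11.1  -4.3  -7.1] along -11.344945993615093 w 0.012091716160131513
total d [-0.0071 -0.0028 -0.02  ] rot [-1.84  4.05 -0.95] per row [-0.0014 -0.0006 -0.004 ] [-0.37  0.81 -0.19]
```

View pics/s7c.png

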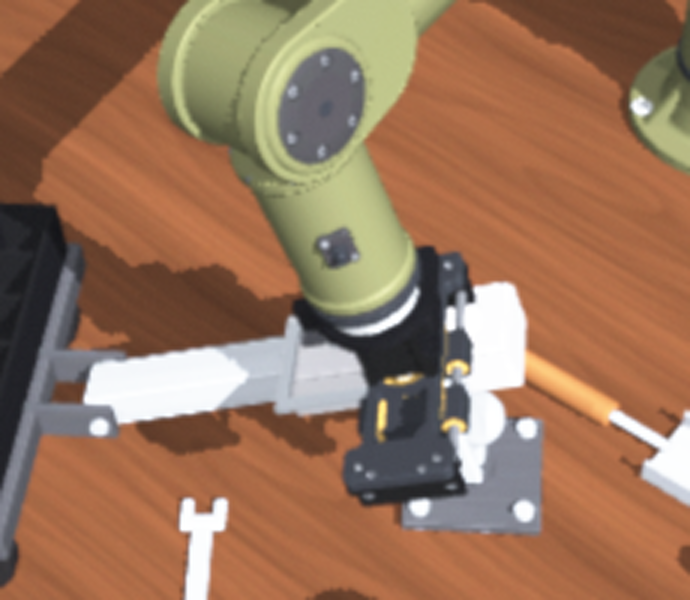

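Call:
carry_out(
  increments="0 -0.002 0.002 -0.013 -0.5 1.4 -0.2; 0 -0.002 0.002 -0.013 -0.5 1.4 -0.2; 0 -0.002 0.002 -0.012 -0.5 1.4 -0.2; 0 -0.002 0.002 -0.006 -0.3 0.7 0; 0 0 0.002 -0.002 0 0 0; 0 0 0.002 -0.002 0 0 0; 0 0 0.002 -0.002 0 0 0; 0 0 0.002 -0.002 0 0 0",
)

```text
time_s: 17.85
tool_pos: [0.6824, 0.1313, 0.2978]
tool_rot: [-176.4, -22.8, 127.0]
force: [-8.4, -4.4, -4.4]
grip_width: 0.0122
```

```bash
python3 - <<'E'
from h import *
plan(0.35,5)
a=snap('scene','s8.png')
o=get_obs(); print(o['tool_pos'],o['tool_rot'],o['joint_velocities'])
E
```

```text
phi now 0.41528552613409453 pull 0.02009781041460045 socket z 0.21091986148808178 F [-8.4 -4.4 -4.4] along -9.29895155166303 w 0.012229749633505158
total d [0.0039 0.0002 0.0203] rot [-3.01 -2.81 -1.37] per row [0.0008 0.     0.0041] [-0.6  -0.56 -0.27]
[0.68253376 0.13131192 0.2978527 ] [-176.41292195  -22.82561846  127.03025061] [-0.01653753 -0.23923929 -0.05185836  0.30440109 -0.00194453 -0.54190513
  0.15484401]
```

View pics/s8.png

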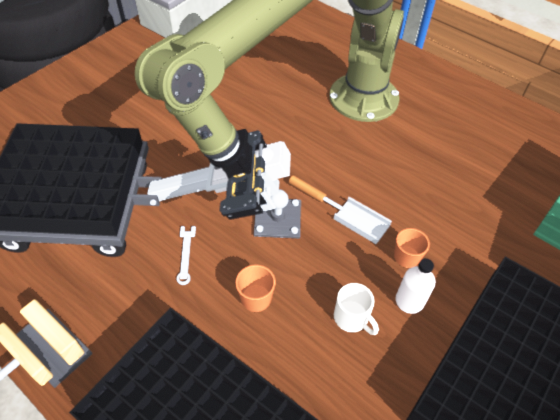

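Call:
carry_out(
  increments="0 0 0.001 -0.002 0 0 0; 0 0 0.001 -0.002 0 0 0; 0 0 0.001 -0.001 0 0 0",
)

```text
time_s: 18.27
tool_pos: [0.6825, 0.1294, 0.2995]
tool_rot: [-175.6, -23.3, 126.8]
force: [-9.2, -2.6, -3.4]
grip_width: 0.0126
```

```bash
python3 - <<'E'
from h import *
plan(0.35,5)
for i in range(4): 
    p=read_camera('scene'); o=get_obs(); print(o['tool_pos'],np.abs(o['joint_velocities']).max(),o['force'].round(1))
cv2.imwrite('pics/s9.png',p['img'][60:260,120:350])
E
```

```text
phi now 0.42208339658585314 pull 0.018342022123640944 socket z 0.21287281253991663 F [-9.2 -2.6 -3.4] along -8.827583741561655 w 0.012599787716791717
total d [0.0045 0.0017 0.0223] rot [-3.72 -3.29 -1.54] per row [0.0009 0.0003 0.0045] [-0.74 -0.66 -0.31]
[0.68245784 0.12950609 0.29937567] 0.3279135047978906 [-10.2  -3.1  -3.5]
[0.68250067 0.12954267 0.29943518] 0.11764242262327852 [-9.6 -3.4 -3.1]
[0.68250763 0.12953785 0.29946164] 0.10284836940691919 [-9.5 -3.2 -4.1]
[0.68251138 0.12952222 0.29945555] 0.09648190880266189 [-9.1 -3.3 -4.2]
```

View pics/s9.png

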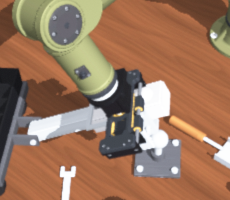

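```bash
python3 - <<'E'
from h import *
p=read_camera('scene')
for ph in(.26,.36,.42):
    Q=R.from_rotvec(HX*ph)
    for P in((-.034,.045,.12),(.034,.045,.12)):
        X=B+HX*P[0]+HY*P[1]+[0,0,P[2]]; print(ph,(proj(p,HG+Q.apply(X-HG))).round(1))
a=p['img'][120:220,220:320]; cv2.imwrite('pics/s10.png',cv2.resize(a,None,fx=6,fy=6,interpolation=cv2.INTER_CUBIC))
E
```

```text
0.26 [290.3 154.6]
0.26 [289.9 176.4]
0.36 [285.1 144.7]
0.36 [284.5 166.7]
0.42 [281.2 138.8]
0.42 [280.4 160.8]
```

View pics/s10.png

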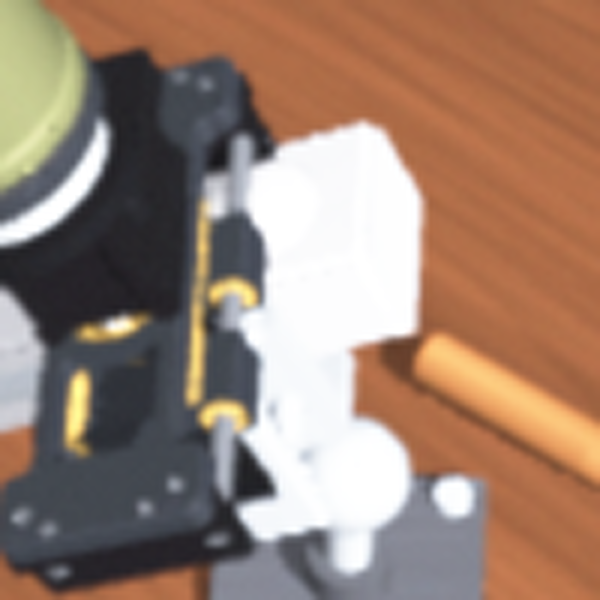

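```bash
python3 -c "
from h import *
print(sign_off())"
```

```text
the job is handed in; nothing more can be done
None
```

I uncoupled the drawbar and handed the job in with the gripper still holding it by the latch handle. The clock read about 18.5 s of the 51 s allowed. `sign_off()` reports no verdict, so I don't know the judged result.

- **Knob:** I gripped the wing from above and turned it clockwise about 84° on the gripper's yaw, until the jaws lined up with the drawbar. A picture afterwards showed the wing in line with the drawbar.
- **Latch:** I gripped the tab (11.6 mm measured against 12 mm nominal) and pulled it to about 20 mm. The spring force was about 9–10 N.
- **Lift:** The first rows let the latch slip back to roughly 14.5 mm while the coupler was only about 15–20 mm up. I stopped, pulled it to its stop again (about 22 mm, 10 N) and then lifted with it pulled.

**Last checks:**
- **Height:** The gripper position gives a drawbar angle of about 0.42 rad, and the coupler's corner in the image gives about 0.41 rad. Both put the socket near 0.21 m, against the required 0.165 m.
- **At rest:** The tool moved less than 0.2 mm over 0.2 s.
- **Grip:** The jaws stood at 12.6 mm on the tab with a 55 N grip setting.
- **Bystanders:** The last full scene picture, taken before the final small rows, shows no visible movement of the pots, mug, bottle, trowel or wrench. The tin was hidden behind the raised coupler there, so I did not check it at the end.

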